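Close the honey strainer

TASK

Take the scraper block, scrape the three wax chips off the strainer's deck into the pan at its end without touching them with the gripper, and stand the scraper back on the bench. Then turn the knurled cap, which is only resting on the pins of its neck, until its hidden keyways drop over them, push it fully home onto its seat against the spring, and finish holding it down there so that I can slide the retaining clip in: do not let go. Leave the jars and other things on the bench where they are.

Things in the scene. Friction and masses are not known exactly. Their poses are not given: they have to be found in the camera images.
- deck (a point): Centre of the top of the strainer unit's flat stainless deck, 70 mm above the bench, 300 mm along this frame's y, 150 mm along x; z up. Rims 6 mm high, 4 mm thick, along both long sides and the +y end; the -y end is open. The chips lie on its -y half, less than 45 mm either side of its centre line and about 10 to 145 mm from this point. The unit is fixed; place and yaw vary.
- pan (a point): Centre of the inner floor of the open stainless wax pan hung on the deck's -y end: axes as deck, 216 mm from its centre along -y. Inside 144 mm (x) by 124 mm (y); its rim is 42 mm above this floor and 15 mm below the deck.
- seat (a point): Centre of the cap's seat, the flat top of the 76 mm flange: 80 mm above the bench, 100 mm from the deck's centre along +y, axes as deck. Above it stands the fixed neck, 44 mm in diameter, 36 mm high, with three radial pins 6 mm thick, 120 degrees apart, their tops 14 mm above the seat. Two clip lugs 12 mm high stand on the flange at x = +-34.5 mm.
- cap_grip (a point): Where to grip the loose knurled stainless cap: on its axis, 38 mm above its foot, 16 mm below its flat closed top; z up. An upside-down cup, 57 mm in diameter (60 over the knurl), 54 mm high, bore 46 mm, about 0.3 kg, set over the neck. It may be turned either way, with a light downward push.
- cap_foot (a point): Centre of the cap's foot (lower edge): at the start it rests on the pins, 14 mm above seat; 0 mm when fully home. Three keyways 10 mm wide, 120 degrees apart, run up the bore from the foot. Nothing marks them outside, their angle is unknown, at least 25 degrees off the pins either way. Over the pins the cap sinks 2 mm freely, then 12 mm against the spring.
- follower (a joint): Sprung follower on top of the neck, inside the cap: 0 m when free, up to the last 12 mm of the cap's way; about 0.012 m when the cap is fully home, where it pushes up with about 10 N (800 N/m), more than the cap's weight.
- scraper_grip (a point): Grip of the scraper block, a white plastic block with steel edges that stands on the bench: 100 mm long along this frame's x, 28 mm thick along y, 64 mm high, mass about 0.16 kg. Its upper part is a handle, 84 mm long and 24 mm thick, from 36 to 64 mm above its underside. The point is the middle of the handle, 46 mm above the underside; z up.
- chip_a_mid (a point): Loose chip of hard beeswax, about 28 x 22 x 14 mm, lying flat on the strainer's deck; the point is its centre.
- chip_b_mid (a point): Loose chip of hard beeswax, about 24 x 20 x 12 mm, lying flat on the strainer's deck; the point is its centre.
- chip_c_mid (a point): Loose chip of hard beeswax, about 30 x 18 x 13 mm, lying flat on the strainer's deck; the point is its centre.
- jar_a: Bystander: dark square honey jar with a gold lid, 62 x 62 mm, 103 mm high, standing beyond the scraper; origin under its centre.
- jar_b: Bystander: open filled honey jar, dark, 62 x 62 mm, 97 mm high; origin under its centre.
- jar_lid: Bystander: gold jar lid lying open side up, 64 mm across, 18 mm high; origin under its centre.
- basket: Bystander: perforated strainer basket standing upright, 41 mm across, 112 mm high; origin under its centre.
- clip: Bystander: the U-shaped retaining clip of 5 mm steel wire, 73 x 57 mm, lying flat; origin at its middle.
- spoon: Bystander: steel spoon lying flat, 220 mm long; origin under its middle.
- brush: Bystander: white cleaning brush lying flat, 220 mm long; origin under its middle.

How it is judged:
On the way, in this order (a step that is already met when the one before it is completed fails the run):
1. the scraper is picked up (contact force between scraper and the fingers above 1 N and height (world z) of scraper_grip above 0.07 m), for 0.1 s.
2. all three chips lie in the pan (x of chip_a_mid in the frame of pan between -0.074 and 0.074 m and y of chip_a_mid in the frame of pan between -0.066 and 0.066 m and z of each of chip_a_mid, chip_b_mid, chip_c_mid in the frame of pan below 0.042 m and x of chip_b_mid in the frame of pan between -0.074 and 0.074 m and y of chip_b_mid in the frame of pan between -0.066 and 0.066 m and x of chip_c_mid in the frame of pan between -0.074 and 0.074 m and y of chip_c_mid in the frame of pan between -0.066 and 0.066 m), for 0.2 s.
3. the scraper stands on the bench, let go (height (world z) of scraper_grip between 0.04 and 0.052 m and angle between scraper_grip's own z axis and vertical below 0.15 rad and contact force between scraper and the fingers below 0.1 N), for 0.2 s.
4. the cap has dropped over its pins and is held home (z of cap_foot in the frame of seat between -0.003 and 0.0022 m and horizontal distance between cap_foot and seat below 0.004 m and angle between cap_grip's own z axis and vertical below 0.06 rad and contact force between cap and the fingers above 3 N), for 0.3 s.
At the end, for the whole second after the job is handed in: The cap's foot is within 2.2 mm of its seat, centred within 4 mm, upright within 0.06 rad, and the fingers hold it with over 3 N (let go, the spring lifts it); the three chips lie in the pan; the scraper stands on the bench, upright within 0.15 rad, let go (all of step 2 and all of step 3 and all of step 4); the arm keeps its last pose, push and grip.
It fails at once if a chip is touched by the gripper or arm (contact force between any of chip_a, chip_b, chip_c and the fingers above 1 N or contact force between any of chip_a, chip_b, chip_c and the arm above 1 N).
It fails at once if a bystander is moved more than 30 mm (distance of any of jar_a, jar_b, jar_lid, basket, clip, spoon, brush from where it was at the start of the episode above 0.03 m).
It also fails if it takes over 72 s, if anything falls off the work surface, if the arm or the gripper's body presses on something with over 40 N, if the wrist force passes 120 N, or if a joint passes its speed limit or range.

ROBOT

A 7-joint arm with a two-finger parallel gripper is mounted at the origin on the work surface. World frame = base frame: x ahead of the robot, y to its left, z up, the work surface at z = 0. Lengths are in m, angles in rad, forces in N, time in s.
With the tool pointing down it reaches from about 0.35 to 0.775 m from the base axis. Payload 3.1 kg.
Tool frame: the origin (TCP) lies midway between the tips of the shut fingers; the grasp point (between the pads) lies 19 mm behind it; z points along the fingers, y is the line along which they close (so a half turn about z gives the same grasp; the last joint's range is limited). The gripper opens to 85 mm and grips with 20 to 120 N. Pads are 22 mm wide; open, the fingers measure 114 mm over their backs; the gripper's body (76 mm by 85 mm) begins 54 mm behind the grasp point. The pads swing forward as they close: fully open they stand 13 mm farther back than shut.
Start: joints at [1.304, 0.311, 0.014, 1.512, -0.004, 1.319, -0.027], TCP at [0.123, -0.536, 0.231] pointing down, gripper open.
Joint ranges: [-2.7, 2.7], [-0.3, 1.91], [-1.27, 1.3], [0.12, 2.57], [-1.44, 4.58], [0.2, 2.03], [-3.05, 3.05]. Speed limits (rad/s): [2.79, 2.79, 3.14, 3.14, 3.14, 3.14, 3.14].

INTERFACE

Orientations are given as [roll, pitch, yaw] about the fixed x, y, z axes, in that order (R = Rz(yaw) Ry(pitch) Rx(roll)).
In Python, from rig import robot gives the robot as it stands. The module is installed in compiled form; this text tells all that it offers.
- The arm moves only by the tool servo_tool, never from a script. Its argument "motion" is a list of rows, each a list of 3 entries, a list of its own where there are three numbers: the shift along the world's x, y, z normalised to -1 to 1, where 1 is 2 cm, then the turn, a rotation vector about the world's x, y, z normalised to -1 to 1, where 1 is 4 degrees, then the gripper's target within -1 to 1 (fully open at 1, half-way at 0, shut at -1). A call has 1 to 20 rows; each row shifts and turns the commanded pose from where the row before left it; what a row does not reach is not made up. A row lasts 1/12 s, in which the tool goes at most 41.7 mm and 7.16 degrees, less where a joint would pass 70% of its speed; a pose out of reach is approached as far as the arm can. A call with a number of a shift or a turn outside -1 to 1 is refused whole. A call with a gripper value outside its range is refused whole. The fingers move at their own pace and stop on an object; "squeeze" is the grip in N (left out, the last holds). Time passes only in rows, so rows that do not move let the fingers close. It gives the time, the measured TCP pose, the force, the opening and the grip force at its end, in the units of the state.
- robot.get_state(): the state, without advancing time (a new reading comes with each control period).
- robot.read_camera(name): name is "scene" or "top" or "wrist"; returns the picture (420x560x3 uint8, red, green, blue); there is no depth.
- robot.camera_params(name): a dict with "intrinsics" (3x3 intrinsics, pixels), "extrinsics" (4x4, takes a point from world to camera coordinates). Camera axes: x right, y down, z forward; pixel columns grow to the right and rows downward; lengths in m; the calibration is good to about 2 mm. A picture is of the moment at which its call begins: read the wrist's pose just before it. camera_params takes no time and is no camera call; for the wrist camera it gives the pose at the moment of the call.
- robot.close_job(): hands the job in; it is judged then, once.
Trained networks look in the newest picture that a camera, given by its name, has taken for a name from the list of things; names that differ only in an ending like _2 or _b are one class to them, and where a whole thing is asked for, a point or a joint stands for the part that bears it (a point fixed in the world has none). Each returns a list of dicts, best first, with "confidence" (0 to 1); they miss things now and then, are a little off and sometimes report something else, mostly with a low value. They report only what shows in the picture. A call takes as long as a camera call.
- robot.cut_out(camera, query): "mask" (420x560 bool, what is visible of it) and "at" ([row, column] in pixels, amid what is visible of it).
- robot.pinpoint(camera, query): "at" ([row, column] in pixels: a listed point, or the origin of a listed thing).
The state is a dict: "time_s": time; "qpos": joint angles; "joint_vel": joint speeds; "effort": joint torques, N m; "eef_pos": TCP position; "eef_rot": TCP orientation; "force": force on the tool from outside, world axes, zero at the start; "wrist_torque": the same for the moment, N m; "grip_width": finger opening in m; "gripper_force": force on a finger pad.
Only numpy, scipy, OpenCV 4.12 (cv2) and the standard library are available. Lean on these libraries where they do the work, as an engineer would, in place of code of your own. Each camera call takes 0.05 s, during which the arm holds its last target. There are 200 camera calls.

## Working session

There is one attempt and no reset: what is moved stays moved. The work goes in short steps, Python scripts to look and compute and a tool call to move; the robot and the scene stay as the last step left them, time stands still between calls to the robot, and variables do not carry over. Pictures are saved under pics/ and viewed, at most 10 in all, crops included, and the job is handed in when it is done.

Besides the shell and the picture viewer there is one more tool, called after "Call:" by a JSON object that holds its "name" and its "arguments". servo_tool: Moves the arm, as the interface text tells. Scaled input: -1 to 1 covers 2 cm each way for a shift and 4 degrees each way for a turn. Its arguments: {"type":"object","properties":{"motion":{"type":"array"},"squeeze":{"type":"number"}},"required":["motion"]}

```bash
mkdir -p pics; cat > h.py <<'E'
import numpy as np, cv2
from rig import robot
def ray(cam,at):
    p=robot.camera_params(cam);K=np.array(p["intrinsics"]);T=np.array(p["extrinsics"])
    R=T[:3,:3];c=-R.T@T[:3,3]
    d=R.T@np.linalg.solve(K,[at[1],at[0],1.]);return c,d/np.linalg.norm(d)
def onz(cam,at,z):
    c,d=ray(cam,at);return c+d*(z-c[2])/d[2]
def tri(rs):
    A=sum(np.eye(3)-np.outer(d,d) for c,d in rs);b=sum((np.eye(3)-np.outer(d,d))@c for c,d in rs);return np.linalg.solve(A,b)
def proj(cam,P):
    p=robot.camera_params(cam);K=np.array(p["intrinsics"]);T=np.array(p["extrinsics"])
    q=K@(T[:3,:3]@np.array(P)+T[:3,3]);return q[1]/q[2],q[0]/q[2]
def save(cam,n): 
    im=robot.read_camera(cam);cv2.imwrite(f"pics/{n}.png",im[:,:,::-1]);return im
E
python3 - <<'E'
from h import *
np.set_printoptions(precision=4,suppress=True)
save("top","top0");save("scene","sc0")
s=robot.get_state();print(s["time_s"],s["eef_pos"],s["eef_rot"],s["grip_width"])
Z=dict(deck=.07,pan=None,seat=.08,cap_grip=.132,scraper_grip=.046,chip_a_mid=.077,chip_b_mid=.076,chip_c_mid=.0765,jar_a=0,jar_lid=0,basket=0,clip=0,spoon=0,brush=0)
for k,z in Z.items():
    for cam in("top","scene"):
        for r in robot.pinpoint(cam,k)[:4]:
            print(k,cam,np.round(r["at"]),round(r["confidence"],2),onz(cam,r["at"],z if z is not None else .013))
print(robot.get_state()["time_s"])
E
```

```text
0.1 [ 0.1225 -0.5355  0.2303] [-3.1394  0.0001  0.225 ] 0.08495380791727253
deck top [187. 238.] 0.89 [0.5514 0.0606 0.07  ]
deck scene [250. 284.] 0.8 [0.5478 0.0571 0.07  ]
pan top [178. 308.] 0.71 [ 0.5988 -0.1532  0.013 ]
pan scene [248. 220.] 0.94 [ 0.5823 -0.1516  0.013 ]
seat top [195. 203.] 0.58 [0.5243 0.1632 0.08  ]
seat top [232. 397.] 0.5 [ 0.4262 -0.4123  0.08  ]
seat top [171. 161.] 0.34 [0.5947 0.2933 0.08  ]
seat scene [253. 317.] 0.76 [0.5214 0.148  0.08  ]
seat scene [238. 264.] 0.67 [ 0.5412 -0.0171  0.08  ]
cap_grip top [193. 203.] 0.63 [0.5206 0.1545 0.132 ]
cap_grip top [272. 140.] 0.29 [0.2912 0.3206 0.132 ]
cap_grip scene [241. 320.] 0.59 [0.5247 0.1587 0.132 ]
cap_grip scene [254. 320.] 0.32 [0.5715 0.1835 0.132 ]
scraper_grip top [221. 142.] 0.91 [0.4441 0.3494 0.046 ]
scraper_grip top [238.  97.] 0.7 [0.392  0.4812 0.046 ]
scraper_grip scene [274. 397.] 0.63 [0.4511 0.358  0.046 ]
chip_a_mid top [179. 252.] 0.49 [0.5767 0.021  0.077 ]
chip_a_mid scene [251. 274.] 0.46 [0.5723 0.0388 0.077 ]
chip_a_mid scene [252. 410.] 0.46 [0.3813 0.3634 0.077 ]
chip_b_mid
[... 648 characters left out ...]
0.4156  0.    ]
jar_lid top [271. 141.] 0.85 [0.2943 0.3571 0.    ]
jar_lid scene [251. 411.] 0.67 [0.2864 0.3405 0.    ]
basket top [191. 395.] 0.75 [ 0.5658 -0.4331  0.    ]
basket top [234. 395.] 0.45 [ 0.4296 -0.4302  0.    ]
basket scene [220. 154.] 0.84 [ 0.5698 -0.4341  0.    ]
clip top [177. 117.] 0.57 [0.5898 0.4543 0.    ]
clip top [191. 205.] 0.16 [0.552 0.171 0.   ]
spoon top [230. 431.] 0.68 [ 0.4443 -0.5444  0.    ]
spoon scene [191. 157.] 0.68 [ 0.4362 -0.5431  0.    ]
spoon scene [315. 359.] 0.21 [0.5993 0.3177 0.    ]
brush top [240. 101.] 0.6 [0.3884 0.4869 0.    ]
brush scene [292. 446.] 0.66 [0.4002 0.4847 0.    ]
brush scene [251. 272.] 0.34 [ 0.4995 -0.0187  0.    ]
1.5
```

```bash
python3 - <<'E'
import cv2
a=cv2.imread("pics/top0.png")[140:290,80:340];cv2.imwrite("pics/t1.png",cv2.resize(a,None,fx=3,fy=3,interpolation=cv2.INTER_CUBIC))
a=cv2.imread("pics/sc0.png")[190:340,200:460];cv2.imwrite("pics/s1.png",cv2.resize(a,None,fx=3,fy=3,interpolation=cv2.INTER_CUBIC))
E
```

```text
(no output)
```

View pics/t1.png

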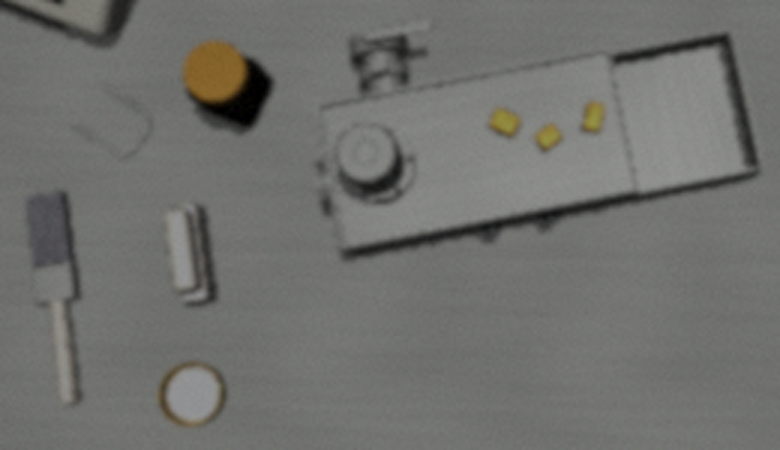

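View pics/s1.png

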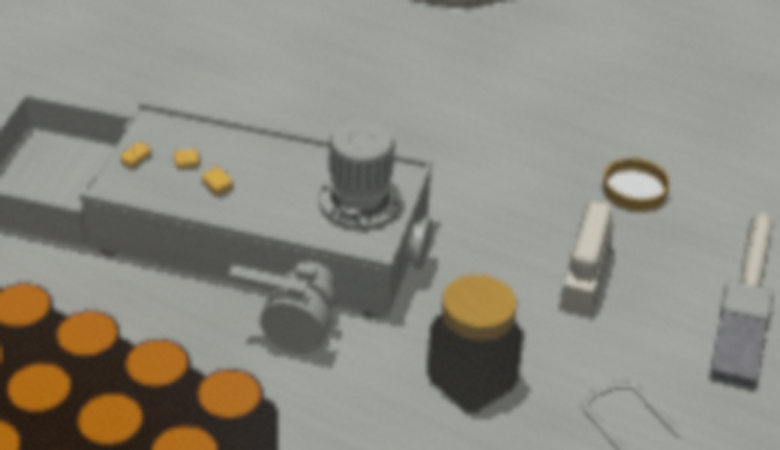

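Call:
{"name": "servo_tool", "arguments": {"motion": [[[0.74,0.8,0.1],[0,0,0],1],[[0.74,0.8,0.1],[0,0,0],1],[[0.74,0.8,0.1],[0,0,0],1],[[0.74,0.8,0.1],[0,0,0],1],[[0.74,0.8,0.1],[0,0,0],1],[[0.74,0.8,0.1],[0,0,0],1],[[0.74,0.8,0.1],[0,0,0],1],[[0.74,0.8,0.1],[0,0,0],1],[[0.74,0.8,0.1],[0,0,0],1],[[0.74,0.8,0.1],[0,0,0],1],[[0.74,0.8,0.1],[0,0,0],1],[[0.74,0.8,0.1],[0,0,0],1],[[0.74,0.8,0.1],[0,0,0],1],[[0.74,0.8,0.1],[0,0,0],1],[[0.74,0.8,0.1],[0,0,0],1],[[0.74,0.8,0.1],[0,0,0],1],[[0.74,0.8,0.1],[0,0,0],1],[[0.74,0.8,0.1],[0,0,0],1],[[0.74,0.8,0.1],[0,0,0],1],[[0.74,0.8,0.1],[0,0,0],1]]}}

```text
time_s: 3.17
eef_pos: [0.4193, -0.2154, 0.2716]
eef_rot: [3.141, -0.0, 0.225]
force: [-0.5, -0.5, 0.8]
grip_width: 0.0852
gripper_force: 0.0
```

Call:
{"name": "servo_tool", "arguments": {"motion": [[[0.2,0.9,0],[0,0,0],1],[[0.2,0.9,0],[0,0,0],1],[[0.2,0.9,0],[0,0,0],1],[[0.2,0.9,0],[0,0,0],1],[[0.2,0.9,0],[0,0,0],1],[[0.2,0.9,0],[0,0,0],1],[[0.2,0.9,0],[0,0,0],1],[[0.2,0.9,0],[0,0,0],1],[[0.2,0.9,0],[0,0,0],1],[[0.2,0.9,0],[0,0,0],1],[[0.2,0.9,0],[0,0,0],1],[[0,0,0],[0,0,0],1],[[0,0,0],[0,0,0],1]]}}

```text
time_s: 4.25
eef_pos: [0.4627, -0.0174, 0.2714]
eef_rot: [3.141, -0.0, 0.228]
force: [-0.5, 0.1, -0.5]
grip_width: 0.0855
gripper_force: 0.0
```

```bash
python3 - <<'E'
from h import *
np.set_printoptions(precision=4,suppress=True)
s=robot.get_state();print(s["time_s"],s["eef_pos"],s["eef_rot"],s["qpos"])
save("wrist","w1")
for k,z in dict(deck=.07,seat=.08,cap_grip=.132,chip_a_mid=.0765).items():
    for r in robot.pinpoint("wrist",k)[:4]:
        print(k,np.round(r["at"]),round(r["confidence"],2),onz("wrist",r["at"],z))
E
```

```text
4.25 [ 0.4627 -0.0174  0.2714] [ 3.1412 -0.0001  0.2277] [ 0.4521  0.1417 -0.5098  1.6442  0.0707  1.3738 -1.4104]
cap_grip [73. 80.] 0.62 [0.5245 0.1547 0.132 ]
chip_a_mid [ 57. 258.] 0.67 [0.5725 0.0301 0.0765]
```

View pics/w1.png

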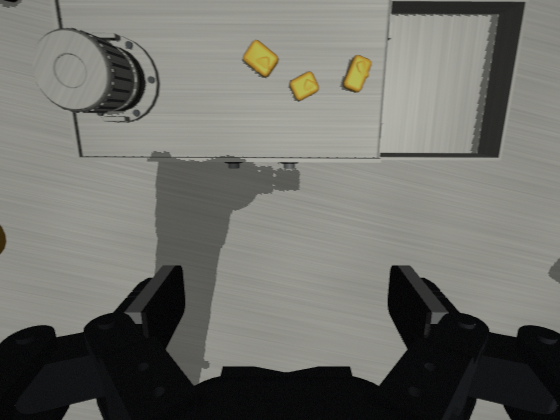

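```bash
cat >> h.py <<'E'
def unit(P,c,yaw):
    d=np.array(P)[:2]-c[:2];a=np.cos(yaw);s=np.sin(yaw);return np.array([a*d[0]+s*d[1],-s*d[0]+a*d[1]])
E
python3 - <<'E'
from h import *
np.set_printoptions(precision=4,suppress=True)
p=lambda c,r,z:onz("wrist",(r,c),z)
A=p(80,157,.076);B=p(380,157,.076);C=p(388,2,.07)
print(A,B,C,np.linalg.norm(A-B))
d=A-B;yaw=np.arctan2(-d[0],d[1]);print("yaw",yaw)
ex=np.array([np.cos(yaw),np.sin(yaw),0]);ey=np.array([-np.sin(yaw),np.cos(yaw),0])
m=(A+B)/2+ex*.075;print("deck",m,"seat",m+.1*ey,"pan",m-.216*ey)
for n,(c,r) in dict(c1=(260,58),c2=(304,86),c3=(357,74),cap=(70,70)).items():
    z=.148 if n=="cap" else .0765
    q=p(c,r,z);print(n,q,unit(q,m,yaw))
for cam,l in(("top",(322,107,345,255,610,55,760,172,727,37)),):
    for i in range(0,10,2):
        z=.076 if i<6 else .055
        q=onz(cam,(140+l[i+1]/3,80+l[i]/3),z);print(q,unit(q,m,yaw))
E
```

```text
[0.4457 0.1819 0.076 ] [ 0.5105 -0.1044  0.076 ] [ 0.643  -0.0729  0.07  ] 0.29357715685536895
yaw 0.22263425010105045
deck [0.5513 0.0553 0.076 ] seat [0.5292 0.1528 0.076 ] pan [ 0.599  -0.1554  0.076 ]
c1 [0.5722 0.028  0.0765] [ 0.0144 -0.0313]
c2 [ 0.5577 -0.0165  0.0765] [-0.0096 -0.0715]
c3 [ 0.5785 -0.0615  0.0765] [ 0.0008 -0.1199]
cap [0.5253 0.1527 0.148 ] [-0.0038  0.1007]
[0.5824 0.2143 0.076 ] [0.0654 0.1483]
[0.4337 0.1837 0.076 ] [-0.0864  0.1512]
[ 0.6435 -0.0735  0.076 ] [ 0.0615 -0.146 ]
[ 0.531  -0.2286  0.055 ] [-0.0825 -0.2724]
[ 0.6717 -0.1944  0.055 ] [ 0.0623 -0.2701]
```

Call:
{"name": "servo_tool", "arguments": {"motion": [[[-0.2,0.93,0],[0,0,0],1],[[-0.2,0.93,0],[0,0,0],1],[[-0.2,0.93,0],[0,0,0],1],[[-0.2,0.93,0],[0,0,0],1],[[-0.2,0.93,0],[0,0,0],1],[[-0.2,0.93,0],[0,0,0],1],[[-0.2,0.93,0],[0,0,0],1],[[-0.2,0.93,0],[0,0,0],1],[[-0.2,0.93,0],[0,0,0],1],[[-0.2,0.93,0],[0,0,0],1],[[-0.2,0.93,0],[0,0,0],1],[[-0.2,0.93,0],[0,0,0],1],[[-0.2,0.93,0],[0,0,0],1],[[-0.2,0.93,0],[0,0,0],1],[[-0.2,0.93,0],[0,0,0],1],[[-0.2,0.93,0],[0,0,0],1],[[-0.2,0.93,0],[0,0,0],1],[[-0.2,0.93,0],[0,0,0],1],[[-0.2,0.93,0],[0,0,0],1],[[0,0,0],[0,0,0],1]]}}

```text
time_s: 6.17
eef_pos: [0.3848, 0.3388, 0.2714]
eef_rot: [-3.138, 0.001, 0.23]
force: [-0.3, -0.3, -0.2]
grip_width: 0.0851
gripper_force: 0.0
```

```bash
python3 - <<'E'
from h import *
np.set_printoptions(precision=4,suppress=True)
s=robot.get_state();print(s["time_s"],s["eef_pos"],s["eef_rot"],s["qpos"])
save("wrist","w2")
for r in robot.pinpoint("wrist","scraper_grip")[:2]: print(np.round(r["at"]),r["confidence"],onz("wrist",r["at"],.046))
for r in robot.cut_out("wrist","scraper_grip")[:2]:
    m=r["mask"].astype(np.uint8);print(r["confidence"],m.sum(),cv2.minAreaRect(cv2.findNonZero(m)))
E
```

```text
6.1667 [0.3848 0.3388 0.2714] [-3.1379  0.0008  0.2298] [-0.1512  0.2975 -0.7754  1.5161  0.206   1.4116 -2.2779]
[130. 286.] 0.76 [0.4384 0.3453 0.046 ]
0.57 2507 ((285.5068664550781, 125.55394744873047), (28.073598861694336, 95.14258575439453), 0.8814040422439575)
```

View pics/w2.png

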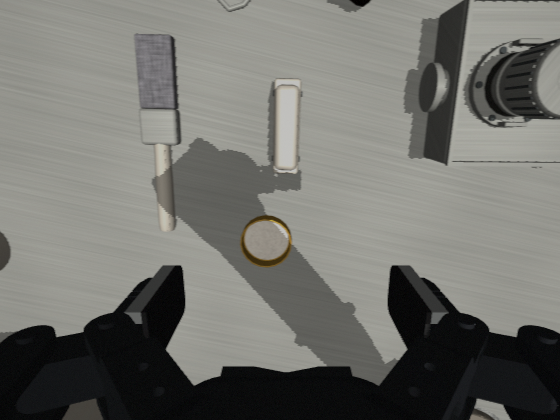

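```bash
python3 - <<'E'
from h import *
np.set_printoptions(precision=4,suppress=True)
im=cv2.imread("pics/w2.png");g=cv2.cvtColor(im,cv2.COLOR_BGR2GRAY).astype(int)
L=[]
for r in range(90,162,6):
    row=g[r,265:310];c=np.where(row>185)[0]+265
    if len(c):print(r,c.min(),c.max(),row.max());L.append((r,(c.min()+c.max())/2))
col=g[60:185,288];print(col)
L=np.array(L);k=np.polyfit(L[:,0],L[:,1],1)
a=onz("wrist",(90,np.polyval(k,90)),.064);b=onz("wrist",(160,np.polyval(k,160)),.064);d=a-b
print(a,b,np.arctan2(d[1],d[0]))
E
```

```text
90 280 295 192
96 280 295 192
102 280 295 193
108 279 294 193
114 279 294 193
120 279 294 193
126 279 294 193
132 279 294 193
138 279 293 193
144 279 293 193
150 279 293 193
156 279 293 194
[151 157 153 151 151 151 152 155 154 156 158 157 157 154 153 153 153 152
 121 174 190 190 190 189 158 122 163 171 182 190 190 191 191 191 191 191
 192 192 191 191 192 192 191 192 191 192 193 192 192 192 191 192 191 191
 192 192 192 192 192 192 191 193 193 192 192 192 192 192 192 192 193 192
 193 192 192 192 192 193 192 192 192 193 192 192 192 191 193 193 193 193
 192 192 193 193 192 193 193 193 192 193 193 192 193 193 193 193 189 177
 161 134 159 191 153  91  95  95  95  95  99  96  96  97  97  95  95]
[0.4766 0.3514 0.064 ] [0.4107 0.3381 0.064 ] 0.1983085892339268
```

Call:
{"name": "servo_tool", "arguments": {"motion": [[[0.7,0.07,-0.5],[0,0,-0.15],1],[[0.7,0.07,-0.8],[0,0,-0.15],1],[[0.7,0.07,-1],[0,0,-0.15],1],[[0.7,0.07,-1],[0,0,0],1],[[0,0,-1],[0,0,0],1],[[0,0,-1],[0,0,0],1],[[0,0,-1],[0,0,0],1],[[0,0,-1],[0,0,0],1],[[0,0,-1],[0,0,0],1],[[0,0,-1],[0,0,0],1],[[0,0,-1],[0,0,0],1],[[0,0,-1],[0,0,0],1],[[0,0,-0.55],[0,0,0],1],[[0,0,0],[0,0,0],1],[[0,0,0],[0,0,0],1]]}}

```text
time_s: 7.57
eef_pos: [0.4432, 0.3397, 0.0342]
eef_rot: [3.141, 0.0, 0.192]
force: [-0.2, 0.4, 0.7]
grip_width: 0.0855
gripper_force: 0.0
```

Call:
{"name": "servo_tool", "arguments": {"motion": [[[0,0,0],[0,0,0],-1],[[0,0,0],[0,0,0],-1],[[0,0,0],[0,0,0],-1],[[0,0,0],[0,0,0],-1],[[0,0,0],[0,0,0],-1],[[0,0,0],[0,0,0],-1],[[0,0,0],[0,0,0],-1],[[0,0,0],[0,0,0],-1],[[0,0,0],[0,0,0],-1]], "squeeze": 50}}

```text
time_s: 8.32
eef_pos: [0.4422, 0.3485, 0.0382]
eef_rot: [-3.13, -0.006, 0.197]
force: [-3.2, 5.5, 7.8]
grip_width: 0.0233
gripper_force: 52.9
```

Call:
{"name": "servo_tool", "arguments": {"motion": [[[0,0,0.4],[0,0,0],-1],[[0,0,0.7],[0,0,0],-1],[[0,0,1],[0,0,0],-1],[[0,0,1],[0,0,0],-1],[[0,0,1],[0,0,0],-1],[[0,0,1],[0,0,0],-1],[[0,0,1],[0,0,0],-1],[[0,0,1],[0,0,0],-1],[[0,0,1],[0,0,0],-1],[[0,0,0.6],[0,0,0],-1],[[0,0,0],[0,0,0],-1],[[0,0,0],[0,0,0],-1]]}}

```text
time_s: 9.32
eef_pos: [0.4428, 0.3403, 0.2085]
eef_rot: [3.141, -0.001, 0.193]
force: [-1.1, -0.1, -2.3]
grip_width: 0.0232
gripper_force: 50.8
```

```bash
python3 - <<'E'
from h import *
np.set_printoptions(precision=4,suppress=True)
s=robot.get_state();print(s["time_s"],s["eef_pos"],s["eef_rot"],s["force"],s["grip_width"],s["gripper_force"])
a=save("wrist","w3");b=save("scene","s3")
for cam in("scene","top"):
    for r in robot.pinpoint(cam,"scraper_grip")[:1]:print(cam,r["at"],r["confidence"],onz(cam,r["at"],s["eef_pos"][2]+.012))
cv2.imwrite("pics/c3.png",np.hstack([cv2.resize(a[210:420,130:430],(400,280)),cv2.resize(b[200:305,350:500],(400,280),interpolation=cv2.INTER_CUBIC)])[:,:,::-1])
E
```

```text
9.3167 [0.4428 0.3403 0.2085] [ 3.1409 -0.0006  0.193 ] [-1.0995 -0.0671 -2.2943] 0.023234763030874003 50.81861443323987
scene [223.2, 398.4] 0.92 [0.4572 0.3445 0.2205]
top [221.4, 142.2] 0.91 [0.4234 0.2961 0.2205]
```

View pics/c3.png

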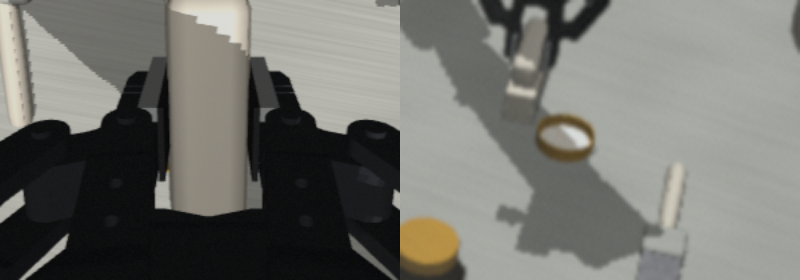

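Call:
{"name": "servo_tool", "arguments": {"motion": [[[0.37,-0.96,0],[0,0,0.06],-1],[[0.37,-0.96,0],[0,0,0.06],-1],[[0.37,-0.96,0],[0,0,0.06],-1],[[0.37,-0.96,0],[0,0,0.06],-1],[[0.37,-0.96,0],[0,0,0.06],-1],[[0.37,-0.96,0],[0,0,0.06],-1],[[0.37,-0.96,0],[0,0,0.06],-1],[[0.37,-0.96,0],[0,0,0],-1],[[0.37,-0.96,0],[0,0,0],-1],[[0.37,-0.96,0],[0,0,0],-1],[[0.37,-0.96,0],[0,0,0],-1],[[0.37,-0.96,0],[0,0,0],-1],[[0.37,-0.96,0],[0,0,0],-1],[[0.37,-0.96,0],[0,0,0],-1],[[0,0,-0.6],[0,0,0],-1],[[0,0,-1],[0,0,0],-1],[[0,0,-1],[0,0,0],-1],[[0,0,-0.9],[0,0,0],-1],[[0,0,-0.5],[0,0,0],-1],[[0,0,0],[0,0,0],-1]]}}

```text
time_s: 11.18
eef_pos: [0.5436, 0.0712, 0.125]
eef_rot: [-3.141, 0.007, 0.223]
force: [-0.3, -0.8, -1.5]
grip_width: 0.0234
gripper_force: 50.6
```

```bash
python3 - <<'E'
from h import *
np.set_printoptions(precision=4,suppress=True)
s=robot.get_state();print(s["time_s"],s["eef_pos"],s["eef_rot"],s["force"])
b=save("scene","s4");w=save("wrist","w4")
cv2.imwrite("pics/c4.png",np.hstack([cv2.resize(w,(400,300)),cv2.resize(b[200:290,210:330],(400,300),interpolation=cv2.INTER_CUBIC)])[:,:,::-1])
E
```

```text
11.1833 [0.5436 0.0712 0.125 ] [-3.141   0.0072  0.223 ] [-0.285  -0.7778 -1.4982]
```

View pics/c4.png

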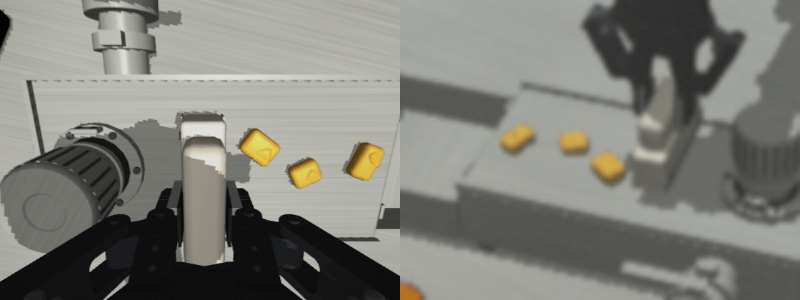

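Call:
{"name": "servo_tool", "arguments": {"motion": [[[0,0,-0.25],[0,0,0],-1],[[0,0,-0.25],[0,0,0],-1],[[0,0,-0.2],[0,0,0],-1],[[0,0,-0.1],[0,0,0],-1],[[0,0,0],[0,0,0],-1]]}}

```text
time_s: 11.7
eef_pos: [0.5458, 0.0718, 0.1118]
eef_rot: [3.142, 0.001, 0.223]
force: [-0.1, -1.4, -1.9]
grip_width: 0.0233
gripper_force: 50.7
```

Call:
{"name": "servo_tool", "arguments": {"motion": [[[0,0,-0.1],[0,0,0],-1],[[0,0,-0.1],[0,0,0],-1],[[0,0,0],[0,0,0],-1]]}}

```text
time_s: 11.95
eef_pos: [0.5465, 0.0721, 0.1083]
eef_rot: [-3.142, -0.001, 0.223]
force: [-0.1, 0.2, -1.1]
grip_width: 0.0233
gripper_force: 50.6
```

Call:
{"name": "servo_tool", "arguments": {"motion": [[[0,0,-0.1],[0,0,0],-1],[[0,0,0],[0,0,0],-1],[[0,0,0],[0,0,0],-1]]}}

```text
time_s: 12.2
eef_pos: [0.5465, 0.0724, 0.1077]
eef_rot: [3.141, -0.001, 0.223]
force: [-1.9, 0.1, 5.1]
grip_width: 0.0233
gripper_force: 49.2
```

Call:
{"name": "servo_tool", "arguments": {"motion": [[[0.055,-0.244,0.025],[0,0,0],-1],[[0.11,-0.488,0],[0,0,0],-1],[[0.11,-0.488,0],[0,0,0],-1],[[0.11,-0.488,0],[0,0,0],-1],[[0.11,-0.488,0],[0,0,0],-1],[[0.11,-0.488,0],[0,0,0],-1],[[0.11,-0.488,0],[0,0,0],-1],[[0.11,-0.488,0],[0,0,0],-1],[[0.11,-0.488,0],[0,0,0],-1],[[0.11,-0.488,0],[0,0,0],-1],[[0.11,-0.488,0],[0,0,0],-1],[[0.11,-0.488,0],[0,0,0],-1],[[0.11,-0.488,0],[0,0,0],-1]]}}

```text
time_s: 13.28
eef_pos: [0.5744, -0.0495, 0.1077]
eef_rot: [-3.14, -0.002, 0.223]
force: [-0.9, 5.6, 5.7]
grip_width: 0.0229
gripper_force: 49.8
```

Call:
{"name": "servo_tool", "arguments": {"motion": [[[0.11,-0.488,0],[0,0,0],-1],[[0.11,-0.488,0],[0,0,0],-1],[[0.11,-0.488,0],[0,0,0],-1],[[0.11,-0.488,0],[0,0,0],-1],[[0.11,-0.488,0],[0,0,0],-1],[[0,0,0],[0,0,0],-1]]}}

```text
time_s: 13.78
eef_pos: [0.5844, -0.1048, 0.1058]
eef_rot: [3.137, 0.002, 0.218]
force: [-0.6, -1.9, -2.5]
grip_width: 0.0227
gripper_force: 49.0
```

```bash
python3 - <<'E'
from h import *
np.set_printoptions(precision=4,suppress=True)
s=robot.get_state();print(s["time_s"],s["eef_pos"],s["eef_rot"],s["force"])
b=save("scene","s5");w=save("wrist","w5")
cv2.imwrite("pics/c5.png",np.hstack([cv2.resize(w,(400,300)),cv2.resize(b[190:280,180:300],(400,300),interpolation=cv2.INTER_CUBIC)])[:,:,::-1])
E
```

```text
13.7833 [ 0.5844 -0.1048  0.1058] [3.137  0.0023 0.2176] [-0.6422 -1.8695 -2.5162]
```

View pics/c5.png

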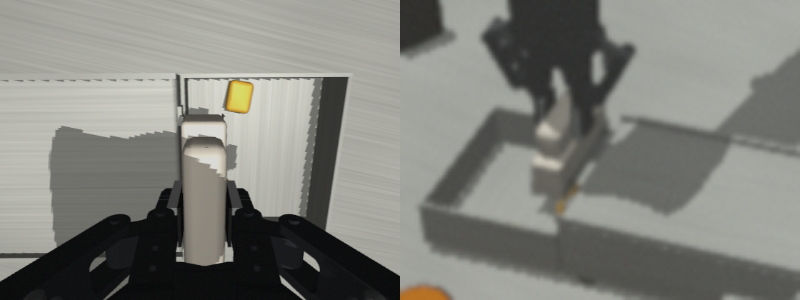

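Call:
{"name": "servo_tool", "arguments": {"motion": [[[0,0,0.5],[0,0,0],-1],[[0,0,1],[0,0,0],-1],[[0,0,1],[0,0,0],-1],[[-0.3,1,1],[0,0,0],-1],[[-0.3,1,1],[0,0,0],-1],[[-0.3,1,0.9],[0,0,0],-1],[[-0.3,1,0],[0,0,0],-1],[[0,0,0],[0,0,0],-1]]}}

```text
time_s: 14.55
eef_pos: [0.5598, -0.0113, 0.2171]
eef_rot: [-3.138, -0.003, 0.233]
force: [-0.7, 2.0, -1.8]
grip_width: 0.0233
gripper_force: 49.1
```

```bash
python3 - <<'E'
from h import *
np.set_printoptions(precision=4,suppress=True)
s=robot.get_state();print(s["time_s"],s["eef_pos"],s["eef_rot"],s["force"])
b=save("top","t6");w=save("wrist","w6")
cv2.imwrite("pics/c6.png",np.hstack([cv2.resize(w,(400,300)),cv2.resize(b[140:230,240:360],(400,300),interpolation=cv2.INTER_CUBIC)])[:,:,::-1])
m=cv2.inRange(cv2.cvtColor(w,cv2.COLOR_RGB2HSV),(15,120,120),(35,255,255))
n,_,st,ce=cv2.connectedComponentsWithStats(m)
dk=np.array([.55,.056]);pan=dk+.216*np.array([.2208,-.9753])
for i in range(1,n):
    if st[i,4]>40:q=onz("wrist",ce[i][::-1],.02);print(ce[i],st[i,4],unit(q,pan,.2226))
E
```

```text
14.55 [ 0.5598 -0.0113  0.2171] [-3.1384 -0.0029  0.2326] [-0.6514  2.003  -1.7593]
[418.3146 126.053 ] 623 [0.0516 0.0143]
[385.994 180.009] 335 [-0.0007  0.0409]
[397.6797 214.1818] 231 [-0.0361  0.0259]
```

View pics/c6.png

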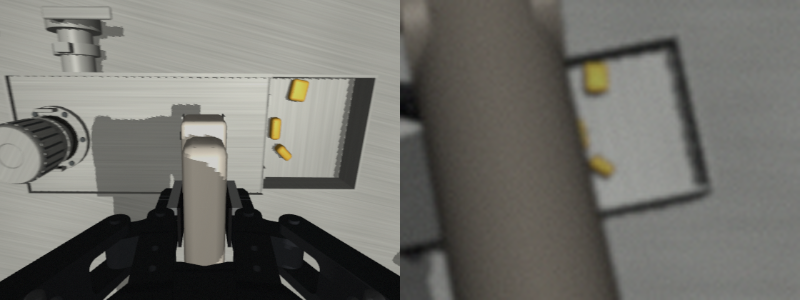

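Call:
{"name": "servo_tool", "arguments": {"motion": [[[-0.31,0.93,0],[0,0,0],-1],[[-0.31,0.93,0],[0,0,0],-1],[[-0.31,0.93,0],[0,0,0],-1],[[-0.31,0.93,0],[0,0,0],-1],[[-0.31,0.93,0],[0,0,0],-1],[[-0.31,0.93,0],[0,0,0],-1],[[-0.31,0.93,0],[0,0,0],-1],[[-0.31,0.93,0],[0,0,0],-1],[[-0.31,0.93,0],[0,0,0],-1],[[-0.31,0.93,0],[0,0,0],-1],[[-0.31,0.93,0],[0,0,0],-1],[[-0.31,0.93,0],[0,0,0],-1],[[-0.31,0.93,0],[0,0,0],-1],[[-0.31,0.93,0],[0,0,0],-1],[[-0.31,0.93,0],[0,0,0],-1],[[-0.31,0.93,0],[0,0,0],-1],[[-0.31,0.93,0],[0,0,0],-1],[[-0.31,0.93,0],[0,0,0],-1],[[-0.31,0.93,0],[0,0,0],-1],[[0,0,0],[0,0,0],-1]]}}

```text
time_s: 16.32
eef_pos: [0.4406, 0.3382, 0.2143]
eef_rot: [-3.138, 0.002, 0.228]
force: [-1.5, 0.7, -1.4]
grip_width: 0.0229
gripper_force: 49.3
```

Call:
{"name": "servo_tool", "arguments": {"motion": [[[0,0,-0.6],[0,0,0],-1],[[0,0,-1],[0,0,0],-1],[[0,0,-1],[0,0,0],-1],[[0,0,-1],[0,0,0],-1],[[0,0,-1],[0,0,0],-1],[[0,0,-1],[0,0,0],-1],[[0,0,-1],[0,0,0],-1],[[0,0,-1],[0,0,0],-1],[[0,0,-0.6],[0,0,0],-1],[[0,0,-0.2],[0,0,0],-1],[[0,0,0],[0,0,0],-1],[[0,0,0],[0,0,0],-1]]}}

```text
time_s: 17.32
eef_pos: [0.4437, 0.3347, 0.0474]
eef_rot: [-3.141, -0.001, 0.222]
force: [-0.5, 0.6, -1.8]
grip_width: 0.0231
gripper_force: 49.3
```

Call:
{"name": "servo_tool", "arguments": {"motion": [[[0,0,-0.2],[0,0,0],-1],[[0,0,-0.15],[0,0,0],-1],[[0,0,-0.1],[0,0,0],-1],[[0,0,-0.05],[0,0,0],-1],[[0,0,0],[0,0,0],-1],[[0,0,0],[0,0,0],-1]]}}

```text
time_s: 17.82
eef_pos: [0.4431, 0.3349, 0.0377]
eef_rot: [3.141, -0.001, 0.223]
force: [-0.6, -1.8, 3.6]
grip_width: 0.0233
gripper_force: 50.1
```

Call:
{"name": "servo_tool", "arguments": {"motion": [[[0,0,0],[0,0,0],-0.2],[[0,0,0],[0,0,0],0],[[0,0,0],[0,0,0],0.5],[[0,0,0],[0,0,0],1],[[0,0,0],[0,0,0],1],[[0,0,0],[0,0,0],1],[[0,0,0.5],[0,0,0],1],[[0,0,1],[0,0,0],1],[[0,0,1],[0,0,0],1],[[0,0,1],[0,0,0],1],[[0,0,1],[0,0,0],1],[[0,0,1],[0,0,0],1],[[-0.4,0,1],[0,0,0],1],[[-0.4,0,1],[0,0,0],1],[[-0.4,0,1],[0,0,0],1],[[-0.4,0,1],[0,0,0],1],[[-0.4,0,0.8],[0,0,0],1],[[-0.4,0,0],[0,0,0],1],[[0,0,0],[0,0,0],1]]}}

```text
time_s: 19.4
eef_pos: [0.3932, 0.3358, 0.2443]
eef_rot: [-3.141, -0.002, 0.226]
force: [-1.0, 0.8, -0.1]
grip_width: 0.085
gripper_force: 0.0
```

```bash
python3 - <<'E'
from h import *
np.set_printoptions(precision=4,suppress=True)
s=robot.get_state();print(s["time_s"],s["eef_pos"],s["eef_rot"],s["qpos"])
b=save("scene","s7");w=save("wrist","w7")
cv2.imwrite("pics/c7.png",np.hstack([cv2.resize(w,(400,300)),cv2.resize(b[200:320,320:480],(400,300),interpolation=cv2.INTER_CUBIC)])[:,:,::-1])
E
```

```text
19.4 [0.3932 0.3358 0.2443] [-3.1406 -0.0019  0.2256] [-0.1322  0.3261 -0.791   1.5563  0.2357  1.3556 -2.292 ]
```

View pics/c7.png

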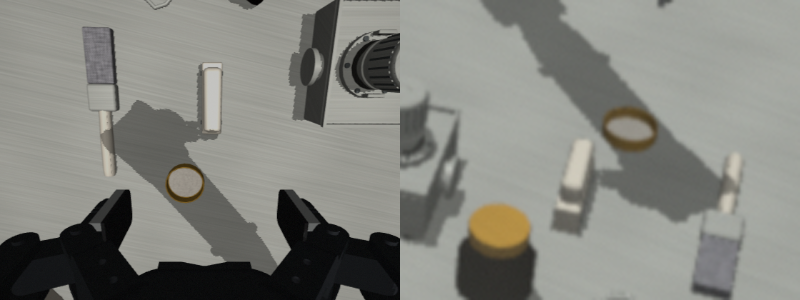

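Call:
{"name": "servo_tool", "arguments": {"motion": [[[0.2,-0.95,0],[0,0,0],1],[[0.2,-0.95,0],[0,0,0],1],[[0.2,-0.95,0],[0,0,0],1],[[0.2,-0.95,0],[0,0,0],1],[[0.2,-0.95,0],[0,0,0],1],[[0.2,-0.95,0],[0,0,0],1],[[0.2,-0.95,0],[0,0,0],1],[[0.2,-0.95,0],[0,0,0],1],[[0.2,-0.95,0],[0,0,0],1],[[0.2,-0.95,0],[0,0,0],1],[[0,0,0],[0,0,0],1],[[0,0,0],[0,0,0],1]]}}

```text
time_s: 20.5
eef_pos: [0.435, 0.1428, 0.2416]
eef_rot: [3.142, 0.002, 0.219]
force: [0.2, 0.5, -0.1]
grip_width: 0.0855
gripper_force: 0.0
```

```bash
python3 - <<'E'
from h import *
np.set_printoptions(precision=4,suppress=True)
s=robot.get_state();print(s["time_s"],s["eef_pos"],s["eef_rot"],s["qpos"])
w=save("wrist","w8")
c,_=ray("wrist",(0,0));print("cam",c)
for r in robot.pinpoint("wrist","cap_grip")[:2]:print("grip",r["at"],r["confidence"],onz("wrist",r["at"],.132))
for r in robot.pinpoint("wrist","seat")[:2]:print("seat",r["at"],r["confidence"],onz("wrist",r["at"],.08))
g=cv2.GaussianBlur(cv2.cvtColor(w,cv2.COLOR_RGB2GRAY),(3,3),1)
h=cv2.HoughCircles(g,cv2.HOUGH_GRADIENT,1.2,5,param1=100,param2=30,minRadius=15,maxRadius=80)
if h is not None:
    for x in h[0][:8]:
        print(x,onz("wrist",(x[1],x[0]),.148),onz("wrist",(x[1],x[0]),.08))
E
```

```text
20.5 [0.435  0.1428 0.2416] [3.1416 0.0024 0.2188] [ 0.2637  0.1719 -0.7047  1.7054  0.1145  1.3087 -1.8158]
cam [0.5029 0.158  0.3839]
grip [81.8, 290.6] 0.59 [0.5233 0.161  0.132 ]
[291.    79.8   44.88] [0.5232 0.1614 0.148 ] [0.5292 0.162  0.08  ]
[280.2   81.    56.16] [0.521 0.168 0.148] [0.5263 0.1705 0.08  ]
[283.8   77.4   48.48] [0.5236 0.1663 0.148 ] [0.5297 0.1682 0.08  ]
[299.4  102.6   68.76] [0.5108 0.1528 0.148 ] [0.5132 0.1509 0.08  ]
[277.8   76.2   54.84] [0.5235 0.1702 0.148 ] [0.5295 0.1733 0.08  ]
[285.    84.6   49.56] [0.5195 0.1645 0.148 ] [0.5244 0.166  0.08  ]
[299.4   79.8   48.84] [0.5244 0.1561 0.148 ] [0.5308 0.1551 0.08  ]
[282.6   71.4   52.56] [0.527  0.1678 0.148 ] [0.534  0.1702 0.08  ]
```

View pics/w8.png

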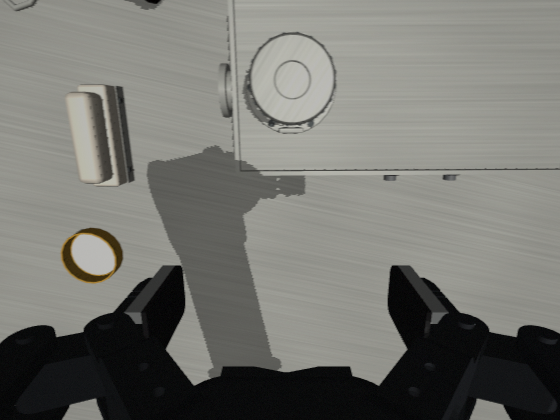

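Call:
{"name": "servo_tool", "arguments": {"motion": [[[0.7,0.2,0],[0,0,0],1],[[0.7,0.2,0],[0,0,0],1],[[0.7,0.2,0],[0,0,0],1],[[0,0,0],[0,0,0],1],[[0,0,0],[0,0,0],1],[[0,0,0],[0,0,0],1]]}}

```text
time_s: 21.15
eef_pos: [0.4759, 0.1575, 0.2425]
eef_rot: [-3.141, 0.001, 0.225]
force: [-0.9, 0.4, -0.5]
grip_width: 0.0855
gripper_force: 0.0
```

```bash
python3 - <<'E'
from h import *
np.set_printoptions(precision=4,suppress=True)
s=robot.get_state();print(s["time_s"],s["eef_pos"],s["eef_rot"])
w=save("wrist","w9")
c,_=ray("wrist",(0,0));print("cam",c)
for r in robot.pinpoint("wrist","cap_grip")[:2]:print("grip",r["at"],r["confidence"],onz("wrist",r["at"],.132))
g=cv2.GaussianBlur(cv2.cvtColor(w,cv2.COLOR_RGB2GRAY),(3,3),1)
for a,b in((15,24),(38,52)):
  h=cv2.HoughCircles(g,cv2.HOUGH_GRADIENT,1.2,5,param1=100,param2=20,minRadius=a,maxRadius=b)
  if h is not None:
    for x in h[0][:4]: print(x,onz("wrist",(x[1],x[0]),.148))
E
```

```text
21.15 [0.4759 0.1575 0.2425] [-3.1412  0.0013  0.2247]
cam [0.5439 0.171  0.3847]
grip [145.1, 298.0] 0.7 [0.5242 0.1575 0.132 ]
[300.6  147.    15.72] [0.5246 0.1563 0.148 ]
[ 96.6  286.2   23.28] [0.3875 0.284  0.148 ]
[101.4  292.2   23.28] [0.3832 0.28   0.148 ]
[105.   282.6   23.28] [0.392 0.278 0.148]
[301.8  145.8   39.44] [0.5255 0.1557 0.148 ]
[297.   143.4   45.92] [0.5264 0.1593 0.148 ]
[292.2  145.8   47.36] [0.5241 0.1621 0.148 ]
[295.8 137.4  43.4] [0.5301 0.161  0.148 ]
```

Call:
{"name": "servo_tool", "arguments": {"motion": [[[0.6,0,0],[0,0,0],1],[[0.6,0,0],[0,0,0],1],[[0.6,0,0],[0,0,0],1],[[0.6,0,0],[0,0,0],1],[[0,0,-0.6],[0,0,0],1],[[0,0,-1],[0,0,0],1],[[0,0,-0.6],[0,0,0],1],[[0,0,0],[0,0,0],1],[[0,0,0],[0,0,0],1],[[0,0,0],[0,0,0],1]]}}

```text
time_s: 22.08
eef_pos: [0.5252, 0.1569, 0.1999]
eef_rot: [-3.142, -0.002, 0.223]
force: [-0.3, -0.2, 0.9]
grip_width: 0.0856
gripper_force: 0.0
```

```bash
python3 - <<'E'
from h import *
np.set_printoptions(precision=4,suppress=True)
for i in range(3):
    w=save("wrist","w10");s=robot.get_state();print(s["time_s"],s["eef_pos"],s["eef_rot"],s["qpos"][6])
c,_=ray("wrist",(0,0));print("cam",c)
for r in robot.pinpoint("wrist","cap_grip")[:2]:print("grip",r["at"],r["confidence"],onz("wrist",r["at"],.132))
g=cv2.GaussianBlur(cv2.cvtColor(w,cv2.COLOR_RGB2GRAY),(3,3),1)
for a,b in((15,35),(45,85)):
  h=cv2.HoughCircles(g,cv2.HOUGH_GRADIENT,1.2,5,param1=100,param2=20,minRadius=a,maxRadius=b)
  if h is not None:
    for x in h[0][:4]: print(x,onz("wrist",(x[1],x[0]),.148))
E
```

```text
22.1333 [0.5255 0.157  0.2001] [-3.1415 -0.0023  0.2229] -1.8844262588051441
22.1833 [0.5255 0.157  0.2002] [-3.1415 -0.0024  0.2228] -1.8844409156881348
22.2333 [0.5255 0.157  0.2001] [-3.1416 -0.0023  0.2228] -1.8844887104539079
cam [0.5931 0.1706 0.3423]
grip [227.7, 284.9] 0.92 [0.5241 0.1559 0.132 ]
[299.4  187.8   26.28] [0.5548 0.1542 0.148 ]
[294.6 185.4  26.4] [0.5556 0.1572 0.148 ]
[294.6  195.    31.68] [0.5501 0.1559 0.148 ]
[286.2  207.    34.32] [0.542  0.1591 0.148 ]
[283.8  239.4   47.28] [0.522 0.156 0.148]
[286.2 231.   45.6] [0.5275 0.1558 0.148 ]
[277.8  215.4   60.24] [0.5359 0.1627 0.148 ]
[279.   228.6   52.32] [0.528  0.1603 0.148 ]
```

Call:
{"name": "servo_tool", "arguments": {"motion": [[[-0.05,-0.05,-0.7],[0,0,0],1],[[0,0,-1],[0,0,0],1],[[0,0,-1],[0,0,0],1],[[0,0,-1],[0,0,0],1],[[0,0,-0.6],[0,0,0],1],[[0,0,0],[0,0,0],1],[[0,0,0],[0,0,0],1]]}}

```text
time_s: 22.87
eef_pos: [0.524, 0.1557, 0.1129]
eef_rot: [-3.141, 0.0, 0.223]
force: [-0.2, 0.3, -0.3]
grip_width: 0.0853
gripper_force: 0.0
```

Call:
{"name": "servo_tool", "arguments": {"motion": [[[0,0,0],[0,0,0],0],[[0,0,0],[0,0,0],-0.5],[[0,0,0],[0,0,0],-1],[[0,0,0],[0,0,0],-1],[[0,0,0],[0,0,0],-1],[[0,0,0],[0,0,0],-1],[[0,0,0],[0,0,0],-1]], "squeeze": 60}}

```text
time_s: 23.45
eef_pos: [0.5257, 0.1576, 0.115]
eef_rot: [-3.14, -0.006, 0.224]
force: [0.2, 1.8, 6.1]
grip_width: 0.0563
gripper_force: 63.1
```

Call:
{"name": "servo_tool", "arguments": {"motion": [[[0.05,0.05,-0.05],[0,0,-0.5],-1],[[0,0,0],[0,0,-0.5],-1],[[0,0,0],[0,0,-0.5],-1],[[0,0,0],[0,0,-0.5],-1],[[0,0,0],[0,0,-0.5],-1],[[0,0,0],[0,0,0],-1]]}}

```text
time_s: 23.95
eef_pos: [0.5255, 0.1571, 0.1147]
eef_rot: [3.141, -0.002, 0.047]
force: [-3.3, -0.5, 12.3]
grip_width: 0.0563
gripper_force: 63.9
```

Call:
{"name": "servo_tool", "arguments": {"motion": [[[0,0,0],[0,0,-0.5],-1],[[0,0,0],[0,0,-0.5],-1],[[0,0,0],[0,0,-0.5],-1],[[0,0,0],[0,0,-0.5],-1],[[0,0,0],[0,0,-0.5],-1],[[0,0,0],[0,0,0],-1]]}}

```text
time_s: 24.45
eef_pos: [0.5256, 0.1569, 0.1146]
eef_rot: [3.141, -0.003, -0.128]
force: [-1.9, -0.1, 12.1]
grip_width: 0.0559
gripper_force: 63.8
```

Call:
{"name": "servo_tool", "arguments": {"motion": [[[0,0,0],[0,0,-0.5],-1],[[0,0,0],[0,0,-0.5],-1],[[0,0,0],[0,0,-0.5],-1],[[0,0,0],[0,0,-0.5],-1],[[0,0,0],[0,0,-0.5],-1],[[0,0,0],[0,0,0],-1]]}}

```text
time_s: 24.95
eef_pos: [0.5254, 0.1567, 0.1147]
eef_rot: [3.141, -0.002, -0.302]
force: [-4.1, -1.6, 13.8]
grip_width: 0.0562
gripper_force: 63.9
```

```bash
python3 -c "
from h import *
s=robot.get_state();print(s['eef_pos'],s['eef_rot'],s['force'],s['wrist_torque'])"
```

```text
[0.5254096  0.15669467 0.11471208] [ 3.14137530e+00 -2.26151637e-03 -3.02074067e-01] [-4.08593837 -1.60085924 13.83811298] [-0.33281633  0.93215133 -0.18355657]
```

Call:
{"name": "servo_tool", "arguments": {"motion": [[[0,0,0],[0,0,-0.5],-1],[[0,0,0],[0,0,-0.5],-1],[[0,0,0],[0,0,-0.5],-1],[[0,0,0],[0,0,-0.5],-1],[[0,0,0],[0,0,0],-1]]}}

```text
time_s: 25.37
eef_pos: [0.5253, 0.1565, 0.1146]
eef_rot: [3.141, -0.002, -0.442]
force: [-3.1, -1.2, 12.7]
grip_width: 0.0559
gripper_force: 63.9
```

Call:
{"name": "servo_tool", "arguments": {"motion": [[[0,0,0],[0,0,-0.5],-1],[[0,0,0],[0,0,-0.5],-1],[[0,0,0],[0,0,-0.5],-1],[[0,0,0],[0,0,-0.5],-1],[[0,0,0],[0,0,0],-1]]}}

```text
time_s: 25.78
eef_pos: [0.525, 0.1569, 0.1132]
eef_rot: [-3.141, -0.001, -0.582]
force: [-1.3, 1.4, 5.5]
grip_width: 0.0558
gripper_force: 63.2
```

Call:
{"name": "servo_tool", "arguments": {"motion": [[[0,0,-0.05],[0,0,0],-1],[[0,0,-0.1],[0,0,0],-1],[[0,0,0],[0,0,0],-1],[[0,0,0],[0,0,0],-1]]}}

```text
time_s: 26.12
eef_pos: [0.5252, 0.1578, 0.1118]
eef_rot: [-3.139, -0.0, -0.582]
force: [-4.9, 1.1, 14.4]
grip_width: 0.0561
gripper_force: 64.0
```

Call:
{"name": "servo_tool", "arguments": {"motion": [[[0,0,0],[0,0,-0.5],-1],[[0,0,0],[0,0,-0.25],-1],[[0,0,0],[0,0,0],-1]]}}

```text
time_s: 26.37
eef_pos: [0.5251, 0.1574, 0.1095]
eef_rot: [-3.14, -0.0, -0.632]
force: [-0.4, 1.6, 4.0]
grip_width: 0.0558
gripper_force: 63.0
```

Call:
{"name": "servo_tool", "arguments": {"motion": [[[0,0,-0.1],[0,0,0],-1],[[0,0,-0.1],[0,0,0],-1],[[0,0,0],[0,0,0],-1],[[0,0,0],[0,0,0],-1]]}}

```text
time_s: 26.7
eef_pos: [0.5251, 0.1574, 0.1048]
eef_rot: [-3.14, 0.0, -0.632]
force: [-0.8, 2.0, 3.0]
grip_width: 0.0558
gripper_force: 62.9
```

```bash
python3 -c "
from h import *
s=robot.get_state();print(s['eef_pos'],s['eef_rot'],s['force'],s['wrist_torque'])"
```

```text
[0.52510591 0.15740586 0.10484897] [-3.14031103e+00  3.26600740e-04 -6.31749928e-01] [-0.84716872  1.95038921  3.03066015] [ 0.52014275  0.10212085 -0.148552  ]
```

Call:
{"name": "servo_tool", "arguments": {"motion": [[[0,0,-0.1],[0,0,0],-1],[[0,0,-0.1],[0,0,0],-1],[[0,0,0],[0,0,0],-1],[[0,0,0],[0,0,0],-1]]}}

```text
time_s: 27.03
eef_pos: [0.5252, 0.1574, 0.1016]
eef_rot: [-3.14, -0.0, -0.632]
force: [-1.2, 2.5, 7.6]
grip_width: 0.056
gripper_force: 63.4
```

Call:
{"name": "servo_tool", "arguments": {"motion": [[[0,0,-0.1],[0,0,0],-1],[[0,0,0],[0,0,0],-1],[[0,0,0],[0,0,0],-1]]}}

```text
time_s: 27.28
eef_pos: [0.5252, 0.1574, 0.1015]
eef_rot: [-3.141, -0.001, -0.632]
force: [-4.1, 0.3, 17.4]
grip_width: 0.0558
gripper_force: 64.3
```

Call:
{"name": "servo_tool", "arguments": {"motion": [[[0,0,-0.05],[0,0,0],-1],[[0,0,0],[0,0,0],-1],[[0,0,0],[0,0,0],-1],[[0,0,0],[0,0,0],-1],[[0,0,0],[0,0,0],-1]], "squeeze": 80}}

```text
time_s: 27.7
eef_pos: [0.5252, 0.1574, 0.1016]
eef_rot: [-3.141, -0.001, -0.632]
force: [-6.7, 0.7, 22.5]
grip_width: 0.0559
gripper_force: 80.1
```

```bash
python3 - <<'E'
from h import *
np.set_printoptions(precision=4,suppress=True)
s=robot.get_state();print(s['time_s'],s['eef_pos'],s['eef_rot'],s['force'],s['gripper_force'])
w=save("scene","s11");save("top","t11")
for k,z in dict(cap_foot=.08,scraper_grip=.046).items():
    for cam in("scene","top"):
        for r in robot.pinpoint(cam,k)[:1]:print(k,cam,r["at"],r["confidence"],onz(cam,r["at"],z))
pan=np.array([.5977,-.1547])
for r in robot.pinpoint("top","chip_a_mid")[:5]:print(r["at"],r["confidence"],unit(onz("top",r["at"],.02),pan,.2226))
E
```

```text
27.7 [0.5252 0.1574 0.1016] [-3.1406 -0.0015 -0.6319] [-6.6651  0.6623 22.5001] 80.10674022138119
cap_foot scene [252.3, 319.4] 0.84 [0.514  0.1512 0.08  ]
scraper_grip scene [270.3, 387.6] 0.79 [0.4491 0.3302 0.046 ]
scraper_grip top [223.6, 145.4] 0.75 [0.4376 0.3392 0.046 ]
[163.9, 297.0] 0.5 [0.0515 0.0251]
```

```bash
python3 -c "
from rig import robot
print(robot.close_job())"
```

```text
the job is handed in; nothing more can be done
None
```

I handed the job in, with no verdict shown: the three chips were scraped into the pan, the scraper stands let go on the bench, and the cap is held home against its spring (about 22 N down, 80 N grip). Its seating is judged from the 13.4 mm drop to a firm stop, not from a picture.

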